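# Set out the sample gift tray

### The arm

A 6-joint arm with a two-finger parallel gripper is mounted at the origin on the work surface. World frame = base frame: x ahead of the robot, y to its left, z up, the work surface at z = 0. Lengths are in mm, angles in rad, forces in N, time in s.
With the tool pointing down it reaches from about 275 to 825 mm from the base axis. Payload 4.9 kg.
Tool frame: the origin (TCP) lies midway between the tips of the shut fingers; the grasp point (between the pads) lies 19 mm behind it (manip.tcp_to_grasp is the distance from the TCP to the grasp point, in mm); z points along the fingers, y is the line along which they close (so a half turn about z gives the same grasp; the last joint's range is limited). The gripper opens to 85 mm and grips with 20 to 120 N. Pads are 22 mm wide; open, the fingers measure 114 mm over their backs; the gripper's body (76 mm by 85 mm) begins 54 mm behind the grasp point. The pads swing forward as they close: fully open they stand 13 mm farther back than shut.
Start: joints at [1.035, 0.326, -0.193, 1.052, 0, 1.437], TCP at [215.088, 506.217, 192.381] pointing down, gripper open.
Joint ranges: [-2.65, 2.65], [-0.97, 1.79], [-1.3, 1.35], [-1.93, 2.1], [-1.47, 1.37], [-3.14, 3.14]. Speed limits (rad/s): [2.57, 2.57, 3.14, 3.14, 3.14, 3.14].

### API

Orientations are given as a unit quaternion [w, x, y, z].
In Python, from plant import manip gives the robot as it stands. Calls block until the motion is done:
- manip.move_ptp(position, orientation): joint-space move of the TCP to a pose.
- manip.move_l(position, frame=None, v=150, f_stop=None): straight line of the TCP; frame=None keeps the orientation; v is the mean speed in mm/s. With f_stop (N) it stops when the force on the tool has changed by that much, and returns True; else False.
- manip.move_j(angles): joint-space move.
- manip.let_go() and manip.grab(force=None): open the fingers fully, or close them until they stop; force is the grip in N (None keeps the last).
- manip.sleep(seconds).
- manip.inverse_kinematics(position, orientation): joint angles nearest the present ones, or None.
- manip.camera(name): name is "scene" or "top" or "wrist"; returns a dict with "color" (420x560x3 uint8, red, green, blue), "intrinsics" (3x3 intrinsics, pixels), "rvec" (rotation vector, rad) and "tvec" (3), from world to camera coordinates, as OpenCV has them; the wrist camera has in their place "hand_eye" (4x4, takes a point from camera to tool coordinates, whose origin is the TCP and whose axes are the flange's). Camera axes: x right, y down, z forward; pixel columns grow to the right and rows downward; lengths in mm; the calibration is good to about 2 mm. The wrist camera is an equidistant fisheye: a pixel r from the principal point sees the ray r / f radians off the axis. A picture is of the moment at which its call begins: read the wrist's pose just before it. There is no depth.
A pose or a line that the arm cannot do raises manip.MotionError and nothing moves.
- manip.finish_job(): hands the job in; it is judged then, once.
Readings, each from a call of its own:
- manip.get_clock(): time.
- manip.get_qpos(): joint angles.
- manip.get_qd(): joint speeds.
- manip.get_joint_efforts(): joint torques, N m.
- manip.get_eef_pos(): TCP position.
- manip.get_tcp_rot(): TCP orientation.
- manip.get_force(): force on the tool from outside, world axes, zero at the start.
- manip.get_wrist_torque(): the same for the moment, N m.
- manip.get_opening(): finger opening in mm.
- manip.get_gripper_force(): force on a finger pad.
Only numpy, scipy, OpenCV 4.12 (cv2) and the standard library are available. Lean on these libraries where they do the work, as an engineer would, in place of code of your own. Each camera call takes 0.05 s, during which the arm holds its last target. There are 200 camera calls.

### The job

Set out the sample gift tray for the packers to copy: stand the jar midway between the taped-down canister and carton and in line with them, set the tin straight in front of the canister (towards the tray's front edge, nearer the robot) and the biscuit pack straight in front of the carton with its long side along the tray's front edge, each with a gap of about 40 mm to the thing behind it. Then lay the small sweets box flat on the middle of the tin's lid. Everything stands upright on the tray as it stood on the table, and the mug and the bottle stay where they are.

Things in the scene. Friction and masses are not known exactly. Their poses are not given: they have to be found in the camera images.
- tray: Shallow open gift tray, white card floor and brown cardboard rim, fixed to the table, outside 225 mm front to back (its x) by 310 mm wide (its y). Floor 4 mm thick, rim 4 mm thick standing 12 mm above the table. Origin: centre of its underside, on the table. Its +x points to its back, away from the robot; its front is the side nearer the robot; +y is its left; it is turned up to 0.3 rad. Its front half is empty at the start.
- canister_mid (a point): Upright round paper canister with a steel lid, 62 mm across (body 60), 66 mm tall, taped down in the tray's back row on the left or the right (varies). Point: its centre, half-way up. Axes parallel to the tray's.
- carton_mid (a point): Upright square carton, 60 x 60 mm, 66 mm tall, cardboard with a paper band, taped down in the tray's back row on the side where the canister is not; the centres of the two are 170 mm apart on a line parallel to the tray's y. Point: its centre, half-way up. Axes parallel to the tray's.
- jar_mid (a point): Loose amber glass jar with a paper label and brass lid, upright, 48 mm diameter up to 52 mm, lid 42 mm diameter, 76 mm tall, 0.13 to 0.25 kg. Point: its centre, 38 mm above its underside; z up.
- tin_mid (a point): Loose plain round steel tin, 57 mm diameter, 45 mm tall, flat lid, 0.1 to 0.2 kg. Point: its centre, 22.5 mm above its underside; z up.
- pack_mid (a point): Loose oblong biscuit pack, cardboard with a paper band round its middle, 50 mm (its x) by 90 mm (its y, the long side) by 50 mm tall, 0.1 to 0.22 kg. Point: its centre, 25 mm above its underside.
- sweets_mid (a point): Loose small flat sweets box, cardboard and paper, 34 mm (its x) by 50 mm (its y) by 24 mm tall, 0.05 kg. Point: its centre, 12 mm above its underside.
- mug: White mug, 80 mm across, 90 mm tall, with a handle, beyond the tray; a bystander to leave alone. Origin: centre of its underside.
- bottle: Clear water bottle, 64 mm across, 170 mm tall, beyond the tray; a bystander to leave alone. Origin: centre of its underside.

How it is judged (in metres and radians):
At the end, for the whole second after the job is handed in: Jar midway between canister and carton; tin 40 mm in front of the canister, pack 40 mm in front of the carton, each within 15 mm both ways; pack within 0.2 rad along the front edge; all three upright on the tray floor; sweets box flat on the tin, centres within 12 mm; all at rest (x of jar_mid in the frame of canister_mid between -0.015 and 0.015 m and horizontal distance between jar_mid and canister_mid below 0.1 m and horizontal distance between jar_mid and carton_mid below 0.1 m and x of tin_mid in the frame of canister_mid between -0.113 and -0.083 m and y of tin_mid in the frame of canister_mid between -0.015 and 0.015 m and x of pack_mid in the frame of carton_mid between -0.11 and -0.08 m and y of pack_mid in the frame of carton_mid between -0.015 and 0.015 m and angle between the y axis of pack_mid and the y axis of tray, either way round below 0.2 rad and horizontal distance between sweets_mid and tin_mid below 0.012 m and z of jar_mid in the frame of tray between 0.037 and 0.047 m and z of tin_mid in the frame of tray between 0.0215 and 0.0315 m and z of pack_mid in the frame of tray between 0.024 and 0.034 m and z of sweets_mid in the frame of tin_mid between 0.029 and 0.04 m and angle between each of jar_mid, tin_mid, pack_mid, sweets_mid's own z axis and vertical below 0.12 rad and linear speed of each of jar, tin, pack, sweets below 0.02 m/s and angular speed of each of jar, tin, pack, sweets below 0.2 rad/s); the robot touches nothing.
It fails at once if the mug is shifted by more than 30 mm (distance of mug from where it was at the start of the episode above 0.03 m).
It fails at once if the bottle is shifted by more than 30 mm (distance of bottle from where it was at the start of the episode above 0.03 m).
It also fails if it takes over 115 s, if anything falls off the work surface, if the arm or the gripper's body presses on something with over 40 N, if the wrist force passes 120 N, or if a joint passes its speed limit or range.

## Working session

There is one attempt and no reset: what is moved stays moved. The work goes in short steps, each a Python script; the robot and the scene stay as the last script left them, time stands still between calls to the robot, and variables do not carry over. Pictures are saved under pics/ and viewed, at most 14 in all, crops included, and the job is handed in when it is done.

```bash
mkdir -p pics; ls; python3 - <<'E'
from plant import manip
import cv2,pickle
d={}
for n in ("scene","top","wrist"):
    c=manip.camera(n); d[n]=c
    cv2.imwrite(f"pics/{n}0.png",c["color"][:,:,::-1])
    print(n,{k:v for k,v in c.items() if k!="color"})
pickle.dump(d,open("c0.pkl","wb"))
print(manip.get_clock(),manip.get_tcp_rot(),manip.get_eef_pos())
E
```

```text
pics
scene {'intrinsics': array([[428.7373968 ,   0.        , 278.36480057],
       [  0.        , 428.7373968 , 216.12064589],
       [  0.        ,   0.        ,   1.        ]]), 'rvec': array([ 1.66754138,  1.7986572 , -0.82542643]), 'tvec': array([  36.69525995, -333.50688026, 1609.40950471])}
top {'intrinsics': array([[423.15321993,   0.        , 282.52389799],
       [  0.        , 423.15321993, 211.77756369],
       [  0.        ,   0.        ,   1.        ]]), 'rvec': array([ 2.09627453, -2.10582859,  0.23483308]), 'tvec': array([ 17.28322061, 587.75397412, 870.58542024])}
wrist {'intrinsics': array([[325.1922621 ,   0.        , 282.07213789],
       [  0.        , 325.1922621 , 207.50255088],
       [  0.        ,   0.        ,   1.        ]]), 'hand_eye': array([[ 3.95050002e-04, -9.60496068e-01, -2.78293275e-01,
         7.08861750e+01],
       [ 9.99999876e-01,  2.95337453e-04,  4.00223435e-04,
         3.45452975e-01],
       [-3.02222609e-04, -2.78293399e-01,  9.60496066e-01,
        -1.81710286e+02],
       [ 0.00000000e+00,  0.00000000e+00,  0.00000000e+00,
         1.00000000e+00]])}
0.15 [-2.12599748e-04  1.99521558e-01  9.79893212e-01 -6.29670167e-04] [214.81169985 505.78875797 191.78562913]
```

View pics/scene0.png

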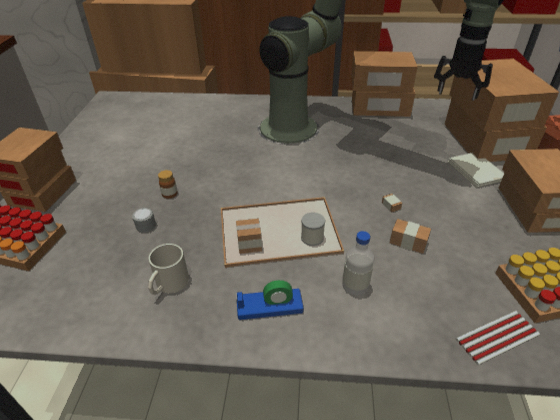

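View pics/top0.png

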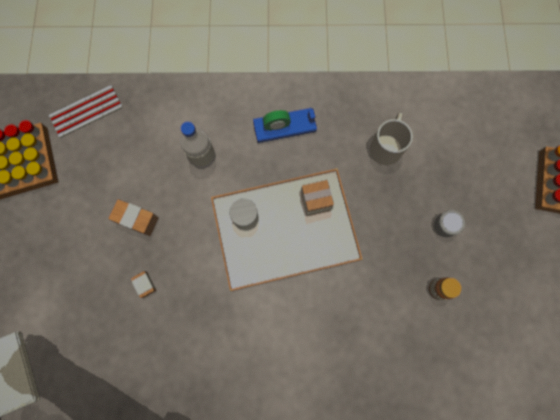

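The scene view shows jar (167,183), tin (144,220), carton (249,236), canister (313,229), sweets (392,202) and pack (410,236). In the top view, with up = +x, the tray centre is at about (286,230), canister (244,213), carton (317,196), tin (451,223), jar (447,288), pack (133,217) and sweets (143,285). Next I'll zoom in and mask.

```bash
cat > h.py <<'E'
import numpy as np, cv2
from scipy.spatial.transform import Rotation as R
from plant import manip
def ray(c,uv,T=None):
    """origin and unit direction (world) of pixel; T=(R,p) tool pose for wrist"""
    K=c["intrinsics"]; x=(uv[0]-K[0,2])/K[0,0]; y=(uv[1]-K[1,2])/K[1,1]
    if "hand_eye" in c:
        r=np.hypot(x,y); s=np.sin(r)/r if r>1e-9 else 1
        d=np.array([x*s,y*s,np.cos(r)]); H=c["hand_eye"]; Rt,p=c["pose"]
        return Rt@H[:3,3]+p, Rt@H[:3,:3]@d
    M=cv2.Rodrigues(c["rvec"])[0]; d=M.T@np.array([x,y,1.])
    return -M.T@c["tvec"], d/np.linalg.norm(d)
def plane(c,uv,z):
    o,d=ray(c,uv); return o+d*(z-o[2])/d[2]
def tri(a,b):
    (o1,d1),(o2,d2)=a,b
    s=np.linalg.lstsq(np.c_[d1,-d2],o2-o1,rcond=None)[0]
    p,q=o1+s[0]*d1,o2+s[1]*d2
    return (p+q)/2,np.linalg.norm(p-q)
def proj(c,P):
    P=np.asarray(P,float)
    if "hand_eye" in c:
        H=c["hand_eye"];Rt,p=c["pose"]
        X=H[:3,:3].T@(Rt.T@(P-p)-H[:3,3]); K=c["intrinsics"]
        r=np.hypot(X[0],X[1]); t=np.arctan2(r,X[2])
        return np.array([K[0,2]+K[0,0]*t*X[0]/r,K[1,2]+K[1,1]*t*X[1]/r])
    return cv2.projectPoints(P.reshape(1,3),c["rvec"],c["tvec"],c["intrinsics"],None)[0].ravel()
def wrist(name=None):
    q=np.array(manip.get_tcp_rot()); p=np.array(manip.get_eef_pos())
    c=manip.camera("wrist"); c["pose"]=(R.from_quat(q[[1,2,3,0]]).as_matrix(),p)
    if name: cv2.imwrite(f"pics/{name}.png",c["color"][:,:,::-1])
    return c
def down(yaw):
    """tool z down, fingers close along world direction yaw (tool y)"""
    y=np.array([np.cos(yaw),np.sin(yaw),0]); z=np.array([0,0,-1.]); x=np.cross(y,z)
    q=R.from_matrix(np.c_[x,y,z]).as_quat(); return q[[3,0,1,2]]
E
python3 - <<'E'
from h import *
import pickle
d=pickle.load(open("c0.pkl","rb"))
T=dict(can=(244,213),car=(317,196),tin=(451,223),jar=(447,288),pack=(133,217),sw=(143,285))
S=dict(can=(313,229),car=(249,236),tin=(144,220),jar=(167,183),pack=(410,236),sw=(392,202))
rows=[]
for n,D in(("top",T),("scene",S)):
    im=d[n]["color"]
    t=[]
    for k,(u,v) in D.items():
        z=cv2.resize(im[v-25:v+25,u-25:u+25],(250,250),interpolation=cv2.INTER_NEAREST)[:,:,::-1].copy()
        for i in range(0,250,50): cv2.line(z,(i,0),(i,4),(0,255,0)); cv2.line(z,(0,i),(4,i),(0,255,0))
        t.append(z)
    rows.append(t)
    # rough world at table
    print(n,{k:np.round(plane(d[n],p,30)[:2]) for k,p in D.items()})
g=np.vstack([np.hstack(rows[0][:3]),np.hstack(rows[0][3:])]); cv2.imwrite("pics/mt.png",g)
g=np.vstack([np.hstack(rows[1][:3]),np.hstack(rows[1][3:])]); cv2.imwrite("pics/ms.png",g)
im=d["top"]["color"]; hsv=cv2.cvtColor(im,cv2.COLOR_RGB2HSV)
# tray floor mask
for lo,hi,nm in (((0,0,150),(179,60,255),"white"),((3,120,90),(20,255,255),"orange")):
    m=cv2.inRange(hsv,lo,hi)
    n,l,s,c=cv2.connectedComponentsWithStats(m)
    print(nm,[(s[i].tolist(),c[i].round(1).tolist()) for i in range(1,n) if s[i,4]>40])
print([ (k,hsv[v,u].tolist()) for k,(u,v) in T.items()],hsv[250,300],hsv[350,300])
E
```

```text
top {'can': array([594., 103.]), 'car': array([633., -66.]), 'tin': array([ 568., -370.]), 'jar': array([ 422., -348.]), 'pack': array([586., 359.]), 'sw': array([431., 325.])}
scene {'can': array([584., 105.]), 'car': array([622., -63.]), 'tin': array([ 578., -361.]), 'jar': array([ 408., -344.]), 'pack': array([594., 358.]), 'sw': array([456., 327.])}
white [([36, 0, 58, 26, 978], [70.9, 13.7]), ([29, 0, 480, 73, 31368], [276.4, 36.9]), ([504, 7, 17, 15, 82], [510.6, 16.5]), ([505, 25, 55, 45, 1759], [529.2, 49.5]), ([0, 29, 32, 43, 936], [15.6, 53.2]), ([379, 137, 19, 15, 179], [388.3, 143.2]), ([214, 173, 144, 116, 9713], [284.4, 234.2]), ([120, 204, 20, 23, 268], [129.9, 215.3]), ([443, 213, 19, 19, 269], [452.4, 221.8]), ([133, 274, 18, 21, 227], [141.4, 284.0]), ([0, 334, 17, 32, 354], [6.8, 347.9])]
orange [([0, 123, 53, 71, 555], [34.5, 165.9]), ([542, 147, 18, 63, 352], [547.8, 181.9]), ([303, 181, 25, 12, 177], [315.0, 186.6]), ([306, 197, 27, 13, 222], [319.2, 203.1]), ([109, 200, 19, 23, 233], [117.8, 210.9]), ([133, 209, 20, 24, 278], [142.5, 220.9]), ([441, 278, 20, 21, 327], [450.5, 287.5]), ([140, 288, 14, 9, 44], [146.9, 292.7])]
[('can', [25, 19, 145]), ('car', [11, 30, 144]), ('tin', [126, 8, 164]), ('jar', [19, 181, 162]), ('pack', [33, 14, 163]), ('sw', [35, 17, 163])] [ 35   9 167] [ 14  38 129]
```

View pics/mt.png

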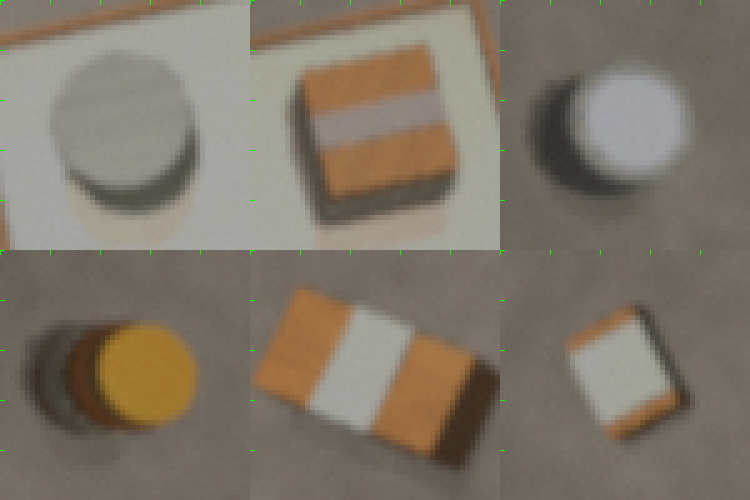

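View pics/ms.png

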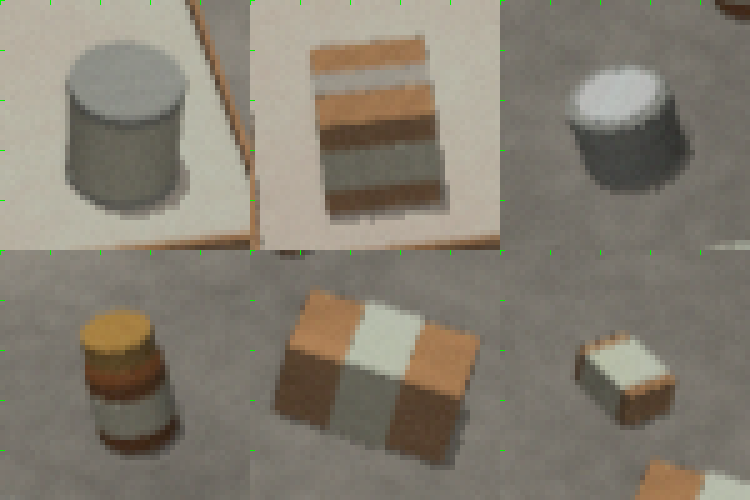

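The crops (×5) show the lids and top faces clearly. Top-view centres: can (243.4,211.8), carton (317.2,194.8), tin (452,222), jar (451,287), pack (131,215.5), sweets (142.4,283.7). Scene-view centres: can (313,220), carton (248,226.5), tin (142,214), jar (165,173.5), pack (412,229), sweets (391.7,199.7). Now I'll mask the top faces in both views and triangulate.

```bash
cat > meas.py <<'E'
from h import *
import pickle
d=pickle.load(open("c0.pkl","rb"))
GT=dict(can=(243.4,211.8),car=(317.2,194.8),tin=(452.1,222.1),jar=(450.9,287.3),pack=(131,215.5),sw=(142.4,283.7))
GS=dict(can=(312.9,220.1),car=(247.9,226.5),tin=(141.9,213.9),jar=(165.1,173.5),pack=(411.9,229.3),sw=(391.7,199.7))
H=dict(can=70,car=70,tin=45,jar=76,pack=50,sw=24)
def face(c,g,rad,vmin,mode):
    hsv=cv2.cvtColor(c["color"],cv2.COLOR_RGB2HSV).astype(int)
    Hh,S,V=hsv[...,0],hsv[...,1],hsv[...,2]
    m={"or":(Hh>2)&(Hh<28)&(S>110)&(V>vmin), "wh":(S<50)&(V>vmin)}
    m=(m["or"]|m["wh"]) if mode=="both" else m[mode]
    yy,xx=np.indices(m.shape); m&=np.hypot(xx-g[0],yy-g[1])<rad
    m=cv2.morphologyEx(m.astype(np.uint8),cv2.MORPH_CLOSE,np.ones((3,3)))
    n,l,s,ce=cv2.connectedComponentsWithStats(m)
    i=1+np.argmax(s[1:,4]); pts=np.argwhere(l==i)[:,::-1].astype(np.float32)
    return ce[i],cv2.minAreaRect(cv2.convexHull(pts)),s[i,4]
if __name__=="__main__":
    P=dict(tin=("wh",150,150),jar=("or",115,110),pack=("both",130,120),sw=("both",130,120))
    for k in GT:
        uT,uS=GT[k],GS[k]
        if k in P:
            m,vt,vs=P[k]; a=face(d["top"],uT,26,vt,m); b=face(d["scene"],uS,20 if k!="pack" else 24,vs,m)
            print(k,"top",a[0].round(1),np.round(a[1][1],1),a[2],"scene",b[0].round(1),np.round(b[1][1],1))
            uT=a[0] if np.hypot(*(a[0]-uT))<1.5 else uT; uS=b[0] if np.hypot(*(b[0]-uS))<1.5 else uS
        X,e=tri(ray(d["top"],uT),ray(d["scene"],uS))
        print("  ",k,X.round(1),"gap",round(e,1),"at text height",plane(d["top"],uT,H[k])[:2].round(1))
    hsv=cv2.cvtColor(d["top"]["color"],cv2.COLOR_RGB2HSV)
    m=cv2.inRange(hsv,(0,0,145),(179,60,255)); l=cv2.connectedComponents(m)[1]; l=l==l[250,300]
    r=cv2.minAreaRect(np.argwhere(l)[:,::-1].astype(np.float32))
    B=np.array([plane(d["top"],p,4) for p in cv2.boxPoints(r)])[:,:2]
    print("tray",B.round(1).tolist(),B.mean(0),np.linalg.norm(np.diff(B,axis=0),axis=1))
    def fc(c,pts,z): return np.array([plane(c,p,z)[:2] for p in pts]).round(1).tolist()
    o=lambda p,b:[(x/5+b[0]-25.5,y/5+b[1]-25.5) for x,y in p]
    print("pack",fc(d["top"],o([(53,37),(227,106),(183,205),(7,133)],(133,217)),50))
    print("sw",fc(d["top"],o([(133,55),(182,145),(115,190),(68,95)],(143,285)),24))
    print("car",fc(d["top"],o([(51,72),(177,44),(207,172),(80,197)],(317,196)),70))
E
python3 meas.py
```

```text
can [588.3 102.3  65.9] gap 1.9 at text height [587.4 100.9]
   car [626.  -62.8  67.9] gap 0.2 at text height [625.4 -62.7]
tin top [452.4 221.8] [17. 18.] 262 scene [141.8 213.5] [10.3 16.5]
   tin [ 567.8 -367.6   44.3] gap 0.7 at text height [ 567.7 -367.7]
jar top [451.  287.4] [19. 18.] 311 scene [164.5 174.1] [ 8. 13.]
   jar [ 420.9 -340.    73. ] gap 0.4 at text height [ 420.8 -339. ]
pack top [130.1 215.3] [37.8 23.7] 837 scene [417.7 226.3] [41.6 30.6]
   pack [585.9 360.2  46.7] gap 1.5 at text height [585.1 358.2]
sw top [141.4 284. ] [21.  15.7] 326 scene [388.5 198.8] [39.2 25.5]
   sw [433.8 331.   20.7] gap 1.0 at text height [433.6 330.4]
tray [[632.3, 186.7], [706.3, -119.4], [491.4, -160.7], [424.1, 132.0]] [563.5135759    9.66191705] [314.95399422 218.79804473 300.25132849]
pack [[623.5, 388.3], [590.9, 307.0], [545.7, 323.8], [578.9, 405.3]]
sw [[463.6, 326.5], [423.7, 301.9], [404.1, 330.4], [446.0, 354.4]]
car [[648.5, -28.6], [661.3, -85.3], [602.1, -97.0], [591.0, -40.6]]
```

```bash
python3 - <<'E'
from h import *
import pickle
t=manip.get_clock()
manip.move_ptp([560,20,260],down(0.228)); print(manip.get_qpos(),manip.get_clock()-t)
w1=wrist("tray1")
for y in (-0.382,-0.382+np.pi): print(y,manip.inverse_kinematics([585,357,150],down(y)))
manip.move_ptp([585,357,150],down(-0.382)); print(manip.get_qpos(),manip.get_clock()-t)
w2=wrist("pack1")
pickle.dump((w1,w2),open("w1.pkl","wb"))
cv2.imwrite("pics/m1.png",np.hstack([cv2.resize(w["color"],(400,300),interpolation=cv2.INTER_AREA) for w in (w1,w2)])[:,:,::-1])
print(proj(w1,[587.3,102,70]),proj(w1,[625.6,-63.7,70]),[proj(w2,p+[50]).round(0).tolist() for p in [[623.5, 388.3], [590.9, 307.0], [545.7, 323.8], [578.9, 405.3]]])
E
```

```text
[-9.45103286e-02  3.11664717e-01 -3.99514330e-02  1.21940575e+00
  2.95933426e-04  1.24677543e+00] 2.15
-0.382 [0.44032547 0.60798207 0.14806684 1.11088109 0.         2.39312179]
2.759592653589793 [ 0.44032547  0.60798207  0.14806684  1.11088109  0.         -0.74847086]
[ 4.39589958e-01  6.07464350e-01  1.48180564e-01  1.11106642e+00
 -4.41592313e-04  2.39260949e+00] 3.5333
[321.97213841 114.97902023] [317.70239447 254.12812623] [[309.0, 147.0], [307.0, 242.0], [256.0, 243.0], [254.0, 148.0]]
```

View pics/tray1.png

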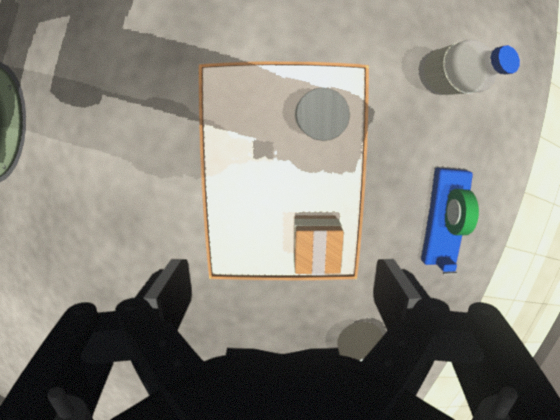

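View pics/pack1.png

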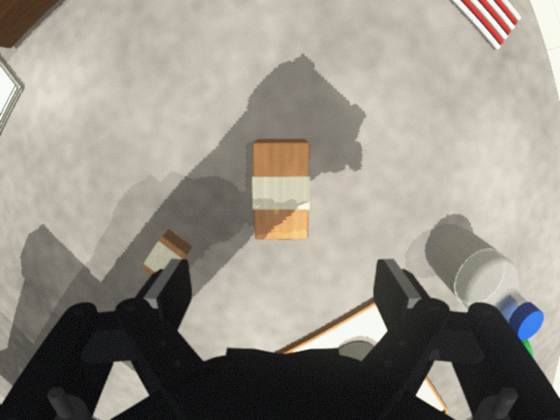

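The tray view shows the canister lid at about (322,114), predicted (322,115), and the carton top at about (318.5,251), predicted (318,254). In the pack view its top spans (254–309, 143–239), about 4 px above prediction. I'll cast these faces, pick the pack and place it.

```bash
cat >> h.py <<'E'
def rect(c,g,rad,lo,hi,ker=5):
    """largest mask component near g: centroid, minAreaRect"""
    hsv=cv2.cvtColor(c["color"],cv2.COLOR_RGB2HSV); m=cv2.inRange(hsv,lo,hi)
    z=np.zeros_like(m); cv2.circle(z,(int(g[0]),int(g[1])),rad,255,-1)
    m=cv2.morphologyEx(m&z,cv2.MORPH_CLOSE,np.ones((ker,ker)))
    n,l,s,ce=cv2.connectedComponentsWithStats(m); i=1+np.argmax(s[1:,4])
    return ce[i],cv2.minAreaRect(np.argwhere(l==i)[:,::-1].astype(np.float32))
E
cat > tgt.py <<'E'
import numpy as np
can=np.array([587.3,102.]);car=np.array([625.6,-63.7])
E
python3 - <<'E'
from h import *
import pickle
w1,w2=pickle.load(open("w1.pkl","rb"))
d=pickle.load(open("c0.pkl","rb"))
c,r=rect(w1,(318,251),42,(5,90,120),(22,255,255),15); print("car",c,r,plane(w1,r[0],70))
box=cv2.boxPoints(r); print(np.array([plane(w1,p,70)[:2] for p in box]).round(1).tolist())
print("can",plane(w1,(322,114),70))
c,r=rect(w2,(281,191),62,(5,90,90),(22,255,255),45); print("pack",c,r)
B=np.array([plane(w2,p,50)[:2] for p in cv2.boxPoints(r)]); print(B.round(1).tolist(),B.mean(0),"eye",plane(w2,(281.5,191),50))
# second view of the height: top camera ray vs wrist ray
print(tri(ray(w2,(281.5,191)),ray(d["top"],(131,215.5))))
print("bottle",plane(d["top"],(201,158),0),"mug",plane(d["top"],(390,152),0))
E
```

```text
car [324.32759784 255.39203779] ((322.4999694824219, 254.5), (72.99998474121094, 48.99999237060547), -0.0) [631.68165014 -62.88016397  70.        ]
[[595.0, -107.1], [579.3, -41.2], [667.6, -21.1], [689.4, -87.1]]
can [587.06250262 103.09978636  70.        ]
pack [280.52010281 188.03139343] ((280.5, 188.5), (99.0, 57.0), 90.0)
[[580.1, 413.6], [625.9, 395.2], [593.6, 309.7], [544.2, 329.5]] [585.93500554 362.02527391] eye [586.51101948 361.00996983  50.        ]
(array([586.11783823, 359.10307927,  42.05915505]), np.float64(0.7304095038570095))
bottle [739.13540236 213.80592976   0.        ] mug [ 752.21271239 -249.52986241    0.        ]
```

```bash
cat > tgt.py <<'E'
import numpy as np
can=np.array([587.2,102.6]);car=np.array([625.4,-62.8])
ey=(can-car)/np.linalg.norm(can-car); ex=np.array([ey[1],-ey[0]]); yaw=np.arctan2(ex[1],ex[0])
jar=(can+car)/2; tin=can-98*ex; pack=car-95*ex
E
cat >> h.py <<'E'
def pick(xy,z,yaw,force,up=150):
    manip.let_go(); manip.move_ptp([*xy,up],down(yaw)); manip.move_l([*xy,z],v=120)
    manip.grab(force); print("open",manip.get_opening(),"f",manip.get_gripper_force())
    manip.move_l([*xy,up],v=150); print("lifted",manip.get_opening(),manip.get_force(),manip.get_clock())
def place(xy,z,yaw,up=150,fast=30):
    manip.move_ptp([*xy,up],down(yaw)); manip.move_l([*xy,z+fast],v=120)
    print("touch",manip.move_l([*xy,z-4],v=25,f_stop=4),manip.get_eef_pos())
    manip.let_go(); manip.move_l([*xy,up],v=150); print("t",manip.get_clock())
E
python3 - <<'E'
from h import *; import tgt
print(tgt.yaw,tgt.jar,tgt.tin,tgt.pack)
pick((586,360),16,-0.382,40)
manip.move_l([480,200,150],v=250)
place(tgt.pack,20,tgt.yaw)
manip.move_l([*(tgt.pack-40*tgt.ex),200]); w=wrist("packpl")
E
```

```text
0.22697546408878524 [606.3  19.9] [491.71355626  80.54690356] [532.83661066 -84.17800165]
open 0.060997967733961926 f 0.0
lifted 0.10998421559191424 [0.12403679 0.03742818 0.09183396] 7.275
touch False [532.98473728 -84.23295638  16.17458497]
t 13.625
```

View pics/packpl.png

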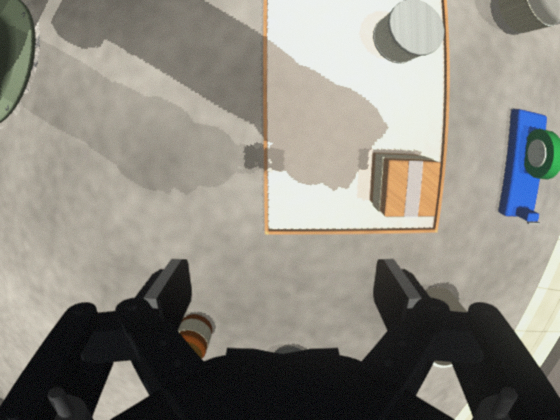

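The wrist picture shows carton and canister, but no pack in front of the carton (opening 0), so the grasp missed. I'll look at where the pack is now.

```bash
python3 - <<'E'
from h import *
import pickle
d={n:manip.camera(n) for n in("top","scene")}; pickle.dump(d,open("c1.pkl","wb"))
a=d["top"]["color"][120:330,60:360]; b=d["scene"]["color"][150:360,200:500]
cv2.imwrite("pics/c1.png",np.vstack([cv2.resize(x,None,fx=1.4,fy=1.4) for x in(a,b)])[:,:,::-1])
print(manip.get_eef_pos(),manip.get_opening())
E
```

```text
[493.70277124 -92.91492843 198.94834477] 85.02276847817832
```

View pics/c1.png

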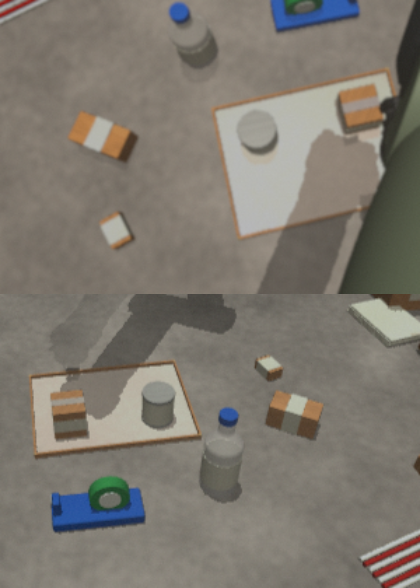

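The pack still stands at top-view pixel (133,217), untouched. I'll retry deeper, logging each stage.

```bash
python3 - <<'E'
from h import *
manip.move_l([450,150,200],v=250)
manip.move_ptp([586,360,110],down(-0.382)); print(manip.get_eef_pos(),manip.get_opening())
w=wrist("a1")
print("blocked",manip.move_l([586,360,8],v=60,f_stop=8),manip.get_eef_pos(),manip.get_force(),manip.get_opening())
w=wrist("a2")
manip.grab(40); print(manip.get_opening(),manip.get_gripper_force(),manip.get_eef_pos())
manip.sleep(.3); print(manip.get_opening(),manip.get_gripper_force())
w3=wrist("a3")
cv2.imwrite("pics/a.png",cv2.resize(np.hstack([w["color"],w3["color"]]),(800,300))[:,:,::-1])
E
```

```text
[586.29072697 358.67077925 110.22911044] 85.28542102775175
blocked False [586.33547205 360.14118471   8.46611633] [-0.22987254 -0.68491615  1.10050042] 85.19063547127757
0.24911567409609497 6.2742274889023975 [587.72662335 361.73042761  11.19638747]
0.17690274799574754 6.27686912950594
```

View pics/a.png

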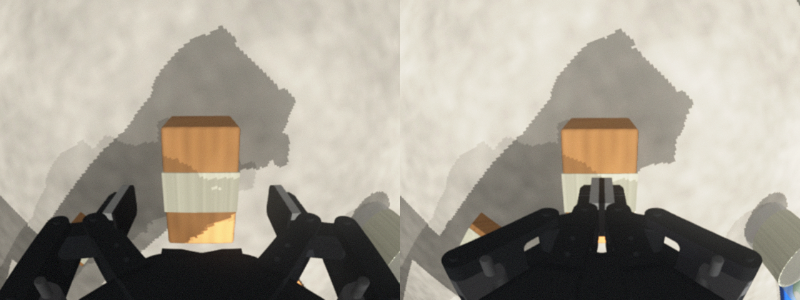

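At reported TCP z = 8 the open fingers appear at pack-top level. Shut, they lie on the pack's top, near (600,180) in the right half. So the real fingertips sit about 40 mm above the reported TCP. I'll measure this by touching the bare table with shut fingers.

```bash
python3 - <<'E'
from h import *
manip.move_l([586,360,120]); manip.move_l([500,230,100],v=250)
manip.grab(20); print(manip.get_eef_pos(),manip.get_force())
manip.move_l([500,230,20],v=120)
print(manip.move_l([500,230,-60],v=20,f_stop=5),manip.get_eef_pos(),manip.get_force())
manip.move_l([500,230,100]); manip.let_go(); print(manip.get_clock())
E
```

```text
[500.76090997 230.99645879  99.94063452] [ 0.36645296  0.49662519 -0.18898113]
True [500.01272745 230.00506741 -38.8328337 ] [-1.38907176 -0.48056001  5.85462379]
26.7917
```

The table contact reads z = −38.8, so the tips are 38.5 mm short of the reported TCP. I'll correct for that and retry.

```bash
cat >> h.py <<'E'
OFF=38.5  # measured: fingertips stand this much above the reported TCP
_pick,_place=pick,place
def pick(xy,z,yaw,force,up=120): _pick(xy,z-OFF,yaw,force,up)
def place(xy,z,yaw,up=120,fast=20): _place(xy,z-OFF,yaw,up,fast)
E
python3 - <<'E'
from h import *; import tgt
manip.move_ptp([586,360,120],down(-0.382)); w=wrist("b1")
c,r=rect(w,proj(w,[586,360,50]),72,(5,90,90),(22,255,255),45)
B=np.array([plane(w,p,50)[:2] for p in cv2.boxPoints(r)]); xy=B.mean(0); print(r,B.round(1).tolist(),xy)
if np.hypot(*(xy-[586,360]))>8: raise SystemExit("check")
pick(xy,12,-0.382,40)
if manip.get_opening()<40: raise SystemExit("missed")
manip.move_l([480,200,120],v=250)
place(tgt.pack,17,tgt.yaw)
manip.move_l([*(tgt.pack-60*tgt.ex),200]); w=wrist("packpl2")
E
```

```text
((282.0, 199.5), (111.0, 62.0), 90.0) [[581.2, 414.5], [625.6, 396.7], [593.2, 309.5], [544.4, 329.0]] [586.09030004 362.41726469]
open 49.6034488080164 f 43.014482259750366
lifted 49.6441603793062 [-0.24654888 -0.72141315 -2.44372729] 30.9083
touch True [532.43372966 -84.11791677 -21.92256282]
t 36.425
```

View pics/packpl2.png

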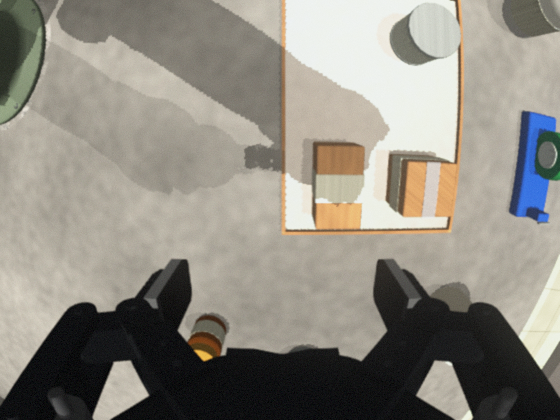

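The pack now stands in front of the carton (top spans 315–362, 142–228), aligned with the tray edge. Next come the jar and the tin, each with a wrist check on the way.

```bash
python3 - <<'E'
from h import *; import tgt
def look(xy,z,yaw,lo,hi,rad,name):
    manip.move_ptp([*xy,120],down(yaw)); w=wrist(name)
    c,r=rect(w,proj(w,[*xy,z]),rad,lo,hi); p=plane(w,r[0],z)[:2]
    e=[np.linalg.norm(plane(w,np.add(r[0],[s/2,0]),z)-plane(w,np.subtract(r[0],[s/2,0]),z)) for s in r[1]]
    print(name,r,p,"size",e); return p
g=np.array([420.9,-339.5]); p=look(g,76,-.35,(12,120,90),(30,255,255),70,"jar1")
if np.hypot(*(p-g))>8: raise SystemExit("check")
pick(p,20,-.35,45)
if manip.get_opening()<35: raise SystemExit("missed")
place(tgt.jar,25,tgt.yaw)
g=np.array([567.8,-367.6]); manip.move_l([480,-180,120],v=250); p=look(g,45,1.07,(0,0,150),(179,60,255),60,"tin1")
E
```

```text
jar1 ((281.5, 207.5), (65.0, 57.0), 90.0) [ 422.74517441 -332.9813495 ] size [np.float64(47.14111258404084), np.float64(41.30721514291497)]
open 47.18384280490641 f 46.02871377021074
lifted 46.75412898857809 [ 0.09757521  1.25889941 -1.03650018] 41.65
touch True [605.98153415  19.95332161 -13.65528242]
t 46.4917
tin1 ((267.7128601074219, 205.1287078857422), (119.40446472167969, 96.71761322021484), 84.2894058227539) [ 563.58606312 -376.5383744 ] size [np.float64(99.06805697298634), np.float64(79.93045760296624)]
```

```bash
python3 - <<'E'
from h import *
w=wrist(); g=proj(w,[567.8,-367.6,45]); print(g)
hsv=cv2.cvtColor(w["color"],cv2.COLOR_RGB2HSV)
u,v=g.astype(int)
print(hsv[v,u-60:u+61:6].tolist()); print(hsv[v-60:v+61:6,u].tolist())
E
```

```text
[279.59787321 204.41767075]
[[22, 23, 199], [23, 23, 203], [16, 26, 210], [17, 29, 143], [18, 23, 143], [45, 13, 152], [80, 4, 211], [18, 6, 213], [15, 7, 219], [30, 4, 211], [0, 2, 216], [30, 4, 215], [0, 4, 211], [0, 6, 219], [15, 5, 213], [24, 8, 168], [43, 13, 136], [23, 31, 132], [20, 24, 130], [22, 22, 128], [25, 23, 123]]
[[22, 27, 169], [21, 23, 175], [21, 31, 174], [25, 23, 147], [38, 16, 126], [36, 5, 236], [105, 4, 251], [105, 4, 240], [50, 4, 218], [20, 4, 214], [0, 2, 216], [30, 5, 219], [23, 5, 209], [40, 4, 214], [173, 5, 213], [38, 15, 205], [22, 24, 189], [20, 24, 190], [25, 23, 190], [25, 25, 191], [19, 23, 191]]
```

```bash
python3 -c "
import cv2;a=cv2.imread('pics/jar1.png');b=cv2.imread('pics/tin1.png')
cv2.imwrite('pics/jt.png',cv2.hconcat([a[80:330,180:380],b[80:330,180:380]]).repeat(2,0).repeat(2,1))"
```

```text
(no output)
```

View pics/jt.png

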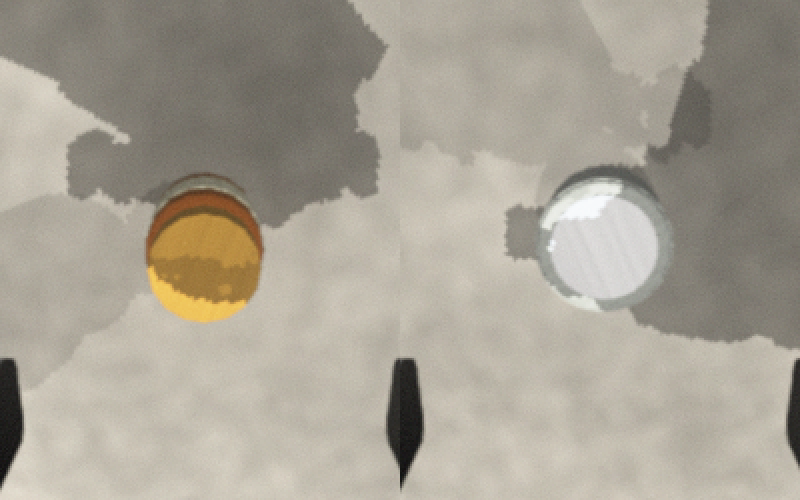

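The jar's lid centre is at about (282,213.5), so it was gripped 4 mm off along tray y, which is within tolerance. The tin's lid centre is at about (282.5,203), close to the prediction. Next I'll move the tin and take a look at the sweets box.

```bash
python3 - <<'E'
from h import *; import tgt, pickle
w=wrist(); c,r=rect(w,(282.5,203),40,(0,0,203),(179,11,255),3); p=plane(w,(282.5,203),45)[:2]; print(c,r,p,plane(w,c,45))
pick(p,8,1.07,45)
if manip.get_opening()<45: raise SystemExit("missed")
manip.move_l([470,-150,120],v=250)
place(tgt.tin,13,tgt.yaw+np.pi/2)
g=np.array([433.7,330.6]); manip.move_ptp([*g,110],down(2.12)); w=wrist("sw1"); pickle.dump(w,open("sw.pkl","wb"))
print("pred",proj(w,[*g,24]))
c,r=rect(w,proj(w,[*g,24]),48,(5,90,90),(22,255,255),35); print(c,r)
print(np.array([plane(w,q,24)[:2] for q in cv2.boxPoints(r)]).round(1).tolist(),plane(w,r[0],24))
im=cv2.imread("pics/sw1.png")[130:280,200:360]
im=cv2.resize(im,(480,450)); t=manip.camera("top"); pickle.dump(t,open("t2.pkl","wb"))
z=cv2.resize(t["color"][165:295,205:365],(320,260))[:,:,::-1]
cv2.imwrite("pics/sw1m.png",np.hstack([im,cv2.copyMakeBorder(z,0,190,0,0,cv2.BORDER_CONSTANT)]))
E
```

```text
[279.75234982 201.1270944 ] ((279.9000244140625, 200.3000030517578), (56.79612731933594, 51.42955780029297), 63.43495178222656) [ 567.96222274 -365.12333166] [ 565.49170553 -366.33590269   45.        ]
open 55.065850631653305 f 47.97952115535736
lifted 55.0624423302245 [ 0.1212622  -0.14000008 -1.98149372] 52.1083
touch True [491.3967164   80.5393874  -25.60114518]
t 57.625
pred [282.61459617 199.99522094]
[284.42669584 174.33479212] ((284.5243225097656, 174.2939453125), (39.25253677368164, 11.648249626159668), 1.9749339818954468)
[[426.3, 308.5], [417.6, 303.7], [401.6, 332.2], [410.1, 337.2]] [413.93392588 320.37590387  24.        ]
```

View pics/sw1m.png

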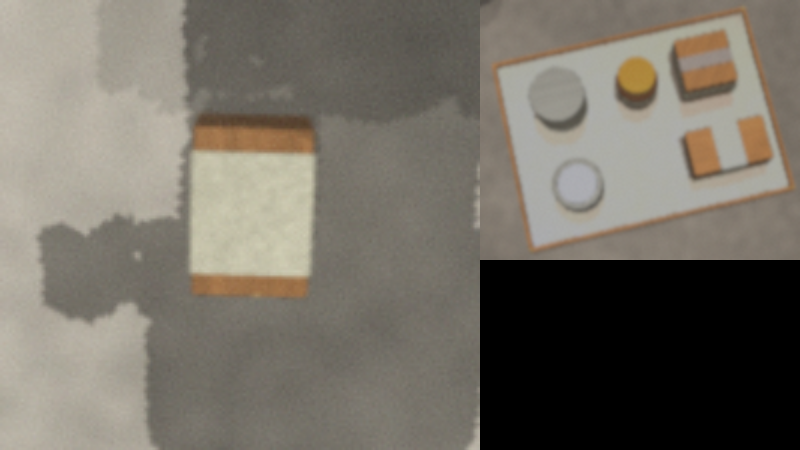

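The sweets box is centred at about (284,200.4) in the wrist view. The inset shows jar, tin and pack where they belong. I'll check their positions from the top view, then pick the sweets box and set it on the tin.

```bash
python3 - <<'E'
from h import *; import tgt, pickle
t=pickle.load(open("t2.pkl","rb")); w=pickle.load(open("sw.pkl","rb"))
F=lambda p,o:np.round([(p-o)@tgt.ex,(p-o)@tgt.ey],1)
tin=plane(t,(253.7,257.2),49)[:2]
c,_=rect(t,(283.5,203),12,(12,120,110),(30,255,255),3); jar=plane(t,c,80)[:2]
pk=plane(t,((729-480)/2+204.5,146/2+164.5),54)[:2]
print("tin",tin,F(tin,tgt.can),"jar",c,jar,F(jar,tgt.jar),"pack",F(pk,tgt.car))
if np.hypot(*(tin-tgt.tin))>8: raise SystemExit("check")
s=plane(w,(284,200.4),24)[:2]; print(s)
pick(s,2.5,2.12,25,110)
if manip.get_opening()<28: raise SystemExit("missed")
place((tin+tgt.tin)/2,52.5,tgt.yaw+np.pi/2)
manip.move_ptp([330,80,200],down(tgt.yaw+np.pi/2))
c=manip.camera("top"); s=manip.camera("scene"); pickle.dump((c,s),open("t3.pkl","wb"))
cv2.imwrite("pics/end.png",np.hstack([cv2.resize(c["color"][165:295,205:365],(400,325)),cv2.resize(s["color"][185:275,210:350],(400,325))])[:,:,::-1])
print(manip.get_clock())
E
```

```text
tin [489.47881941  78.58502942] [-100.6   -1.4] jar [283.01486989 202.9739777 ] [604.52781469  13.42162645] [-3.2 -5.9] pack [-96.9  -3.5]
[433.3892215  331.79173524]
open 33.34202224295073 f 25.89825689792633
lifted 33.637982000693086 [-0.20039451  0.15166356 -1.48828466] 62.225
touch True [490.3889647   79.51619327  13.19197599]
t 66.3083
67.1583
```

View pics/end.png

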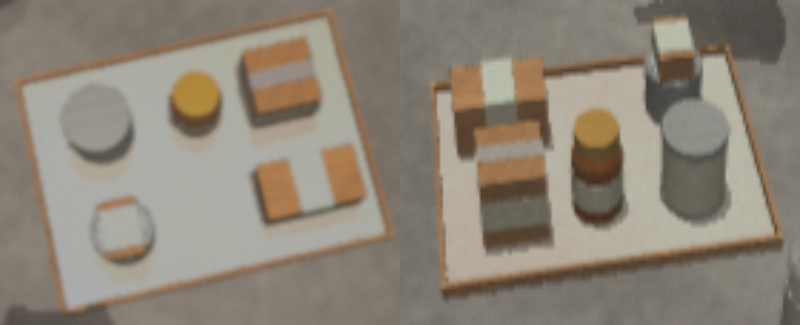

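The final picture shows the jar between canister and carton, tin and pack in front, and the sweets box flat and centred on the tin (about (122,228) on the left half). Everything measured is within tolerance, so I'm handing in.

```bash
python3 -c "
from plant import manip
print(manip.finish_job(),manip.get_clock())"
```

```text
the job is handed in; nothing more can be done
the job is handed in; nothing more can be done
```

The tray is set out as asked and handed in by about 67 s on the robot clock; in the last pictures jar, tin and pack measured within about 7 mm of target, and the sweets box looked flat and centred on the tin, though the judge's result was not shown.

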